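Draw the dropper bottles from the clip tray

TASK

Four small reagent bottles are held in sprung clips on the raised metal tray. Draw the two bottles with pointed dropper caps out of their clips, one at a time, sliding them along the deck towards the open front of the tray, and leave both standing on the front deck, fully clear of the clips, ready for refilling. Their caps are loose, so keep them upright and do not lift them off the deck; leave the two bottles with flat screw caps clipped in.

Things in the scene. Friction and masses are not known exactly. Their poses are not given: they have to be found in the camera images.
- clip_tray: Grey-painted metal tray fixed to the bench, 168 mm (x) by 256 mm (y). Origin on the bench, z up, -x is its open front. Deck top at z = 12 mm, x = -84 to 76 mm; rim 6 mm above the deck in front and at the sides, 11 mm at the back. Row of four clip bays, 56 mm apart in y. The front deck is free ahead of the clips, x = -84 to -8 mm; the rear deck is free for a fingertip, x = 52 to 76 mm.
- bay_0 (a point): Leftmost bay (tray y = +84 mm): point on the deck where a clipped bottle's axis stands, at tray x = 12 mm. Behind the bottle two stop pins, 6 mm thick and 8 mm high, touch its rear, centres 17.5 mm behind this point and 9 mm to either side; above them the space behind the bottle is open, 40 mm wide between the clips, for a fingertip.
- bay_1 (a point): Second bay (tray y = +28 mm), same point. Two spring-steel leaves flank each clipped bottle, 12 to 30 mm above the deck, hinged 16 mm behind this point, 43 mm apart. Their rolled noses, 6 mm thick, stand 11 mm ahead of this point with 26 mm between them; leaf tips end 19 mm ahead. They spread as the bottle is drawn to -x.
- bay_2 (a point): Third bay (tray y = -28 mm), same point. Drawing a bottle out takes about 5 to 10 N, most at 2 to 10 mm of travel; after 11 mm its widest line is past the noses, and after about 24 mm they no longer touch it. It does not spring out far by itself: keep drawing it till it is clear (38 mm). Push low on the body, fingertip within 25 mm of the deck, or it tips.
- bay_3 (a point): Rightmost bay (tray y = -84 mm), same point. Clip blocks stand midway between the bays and at both ends of the row (tray y = -112, -56, 0, 56, 112 mm): 36 mm high above the deck, 11 mm wide, from 12 to 30 mm behind this point, with 4 mm high feet to 40 mm behind.
- reagent_1: Dropper bottle with a pointed (conical) cap, white, 33 mm diameter, 67 mm tall, about 110 g; cylindrical body up to about 40 mm, sloping shoulder to 53 mm, cap 16 mm diameter up to 60 mm, then a 9 mm spout. To be drawn out. Origin at the centre of its underside, z along its axis.
- reagent_3: The other dropper bottle with a pointed cap, white, same size as reagent_1. To be drawn out. Origin at the centre of its underside, z along its axis.
- reagent_0: White bottle with a flat-topped screw cap, 33 mm diameter, 68 mm tall, cap 18 mm diameter from 51 mm up. Stays clipped. Origin at the centre of its underside.
- reagent_2: Amber bottle with a flat-topped screw cap, same size as reagent_0. Stays clipped. Origin at the centre of its underside.
Things that resemble listed ones, but are neither listed nor needed, are in the scene too. What is shaped like the reagent_1 but blue is not meant.

How it is judged:
By the outcome, as a careful person would: the job done as asked, in the order asked, and still so for the second after the job is handed in, with the robot touching nothing.
It also fails if it takes over 42 s, if anything falls off the work surface, if the arm or the gripper's body presses on something with over 40 N, if the wrist force passes 120 N, or if a joint passes its speed limit or range.

ROBOT

A 7-joint arm with a two-finger parallel gripper is mounted at the origin on a cart in front of the work surface, level with it; the furniture and walls round the work are solid. World frame = base frame: x ahead of the robot, y to its left, z up, the work surface at z = 0. Lengths are in m, angles in rad, forces in N, time in s.
With the tool pointing down it reaches from about 0.4 to 0.85 m from the base axis. Payload 6.9 kg.
Tool frame: the origin (TCP) lies on the centre line of the jaws, within the pads' length; the fingertips stand 8 mm ahead of it and the grasp point (between the pads) lies 11 mm behind it (arm.nose_length is the distance from the TCP to the fingertips, in m); x points along the fingers, z is the direction in which the jaws open and shut, and the axes are right-handed (so a half turn about x gives the same grasp; the last joint's range is limited). The gripper opens to 85 mm and grips with 20 to 120 N. Pads are 22 mm wide; open, the fingers measure 114 mm over their backs; the gripper's body (76 mm by 85 mm) begins 54 mm behind the grasp point. The pads swing forward as they close: fully open they stand 13 mm farther back than shut.
Start: joints at [1.452, 0.507, -0.238, 1.5, 0.126, 1.149, -0.155], TCP at [0.139, -0.609, 0.239] pointing down, gripper open.
Joint ranges: [-3.08, 3.08], [-0.24, 2.05], [-1.43, 1.35], [0, 2.5], [-1.52, 4.66], [0.17, 1.96], [-2.89, 2.89]. Speed limits (rad/s): [2.39, 2.39, 3.14, 3.14, 3.14, 3.14, 3.14].

INTERFACE

Orientations are given as a unit quaternion [w, x, y, z].
In Python, from bench import arm gives the robot as it stands.
- The arm moves only by the tool play_rows, never from a script. Its argument "motion" is text: rows parted by semicolons, each of 5 numbers parted by spaces: the shift along the tool's x, y, z in units of 25 mm (1.0 is 25 mm), then the turn about the tool's x in units of 6 degrees (1.0 is 6 degrees), then the finger opening in mm, from 0 to 85.4. In form: x y z yaw gripper; .... A call has 1 to 8 rows; each row is the pose to reach, as a shift and turn from the pose commanded when the call began, along the tool's axes at that moment; what a row does not reach only later rows make up. A row lasts 1/12 s, in which the tool goes at most 41.7 mm and 7.16 degrees, less where a joint would pass 70% of its speed; a pose out of reach is approached as far as the arm can. A call with a gripper value outside its range is refused whole. The fingers move at their own pace and stop on an object; "grip_force" is the grip in N (left out, the last holds). Time passes only in rows, so rows that repeat a pose let the fingers close. It gives the time, the measured TCP pose, the force and the opening at its end, in the units of the state.
- arm.read_state(): the state, without advancing time (a new reading comes with each control period).
- arm.read_camera(name): name is "side" or "top" or "wrist"; returns a dict with "pixels" (480x640x3 uint8, blue, green, red), "fovy" (degrees; the focal length in pixels is half the picture's height over the tangent of half this angle, whatever the lens; pixels are square), "cx", "cy" (the principal point, pixels), "k1" (the pictures are not rectified: a ray, as slopes to the right and down, at radius r is drawn at 1 + k1 r^2 times it, then the intrinsics apply), "T" (4x4, takes a point from camera to world coordinates). Camera axes: x right, y down, z forward; pixel columns grow to the right and rows downward; lengths in m; the calibration is good to about 2 mm. A picture is of the moment at which its call begins. There is no depth.
- arm.sign_off(): hands the job in, once; it reports no verdict.
The state is a dict: "time_s": time; "joint_positions": joint angles; "dq": joint speeds; "joint_torque": joint torques, N m; "ee_pos": TCP position; "orientation": TCP orientation; "force": force on the tool from outside, world axes, zero at the start; "moment": the same for the moment, N m; "gripper_width": opening from 0.0 (shut) to 1.0 (fully open).
Only numpy, scipy, OpenCV 4.12 (cv2) and the standard library are available. Lean on these libraries where they do the work, as an engineer would, in place of code of your own. Each camera call takes 0.05 s, during which the arm holds its last target.

## Working session

There is one attempt and no reset: what is moved stays moved. The work goes in short steps, Python scripts to look and compute and a tool call to move; the robot and the scene stay as the last step left them, time stands still between calls to the robot, and variables do not carry over. Pictures are saved under pics/ and viewed, and the job is handed in when it is done.

Besides the shell and the picture viewer there is one more tool, called after "Call:" as a command line: name --argument value ..., lists and objects as JSON in quotes. play_rows: Moves the arm, as the interface text tells. Its arguments: {"type":"object","properties":{"motion":{"type":"string"},"grip_force":{"type":"number"}},"required":["motion"]}

```bash
ls; mkdir -p pics
cat > h.py <<'E'
import numpy as np, cv2
from bench import arm
def cam(n,fn=None):
    c=arm.read_camera(n)
    if fn: cv2.imwrite('pics/'+fn,c['pixels'])
    return c
def K(c):
    f=240/np.tan(np.radians(c['fovy'])/2)
    return np.array([[f,0,c['cx']],[0,f,c['cy']],[0,0,1]]),np.array([c['k1'],0,0,0.])
def proj(c,P):
    k,d=K(c);T=np.linalg.inv(c['T']);P=np.atleast_2d(P).astype(float)
    r,_=cv2.Rodrigues(T[:3,:3])
    return cv2.projectPoints(P.reshape(-1,1,3),r,T[:3,3],k,d)[0].reshape(-1,2)
def unproj(c,uv,z):
    k,d=K(c)
    s=cv2.undistortPoints(np.array(uv,float).reshape(-1,1,2),k,d).reshape(-1,2)
    D=np.c_[s,np.ones(len(s))]@c['T'][:3,:3].T;o=c['T'][:3,3]
    return o+D*((z-o[2])/D[:,2])[:,None]
E
python3 - <<'E'
from h import *
for n in ['side','top','wrist']:
    c=cam(n,n+'0.png');print(n,c['fovy'],c['cx'],c['cy'],c['k1'],np.round(c['T'],3).tolist())
s=arm.read_state();print(s,arm.nose_length)
E
```

```text
pics
side 55.40150733595766 322.5435187893449 241.72368007105595 -0.06093715878382884 [[0.965, -0.124, 0.23, 0.365], [-0.261, -0.431, 0.864, -0.873], [-0.008, -0.894, -0.448, 0.42], [0.0, 0.0, 0.0, 1.0]]
top 47.622702598969035 324.40253182211285 244.23741448698237 0.03865190631121528 [[0.023, -0.998, 0.064, 0.476], [-1.0, -0.022, 0.017, -0.133], [-0.015, -0.065, -0.998, 0.898], [0.0, 0.0, 0.0, 1.0]]
wrist 70.7309410285239 324.5133440481635 239.6339185401385 -0.03228630546719817 [[0.223, -0.936, -0.274, 0.209], [-0.975, -0.214, -0.061, -0.593], [-0.002, 0.281, -0.96, 0.373], [0.0, 0.0, 0.0, 1.0]]
{'time_s': 0.15, 'joint_positions': array([ 1.45153178,  0.50815226, -0.23751304,  1.50087874,  0.12571187,
        1.1488669 , -0.15482654]), 'dq': array([-0.00032702, -0.00190148,  0.00081793, -0.00335193, -0.00232557,
       -0.00052487, -0.00158785]), 'joint_torque': array([-3.05424939e-03, -6.21013498e+01, -2.18965374e+00, -2.49836576e+01,
        1.26585684e-02,  9.20606690e-03,  3.95511762e-06]), 'ee_pos': array([ 0.13913963, -0.60895984,  0.23863218]), 'orientation': array([ 0.55253595,  0.44106492,  0.55328215, -0.44050497]), 'force': array([-0.03273062, -0.10824548,  0.64684676]), 'moment': array([ 0.04953011, -0.01401615,  0.01950611]), 'gripper_width': 1.002893855471288} 0.008
```

View pics/side0.png

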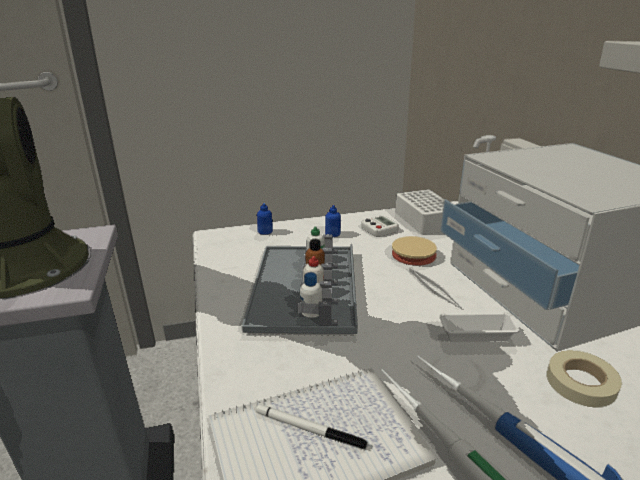

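View pics/top0.png

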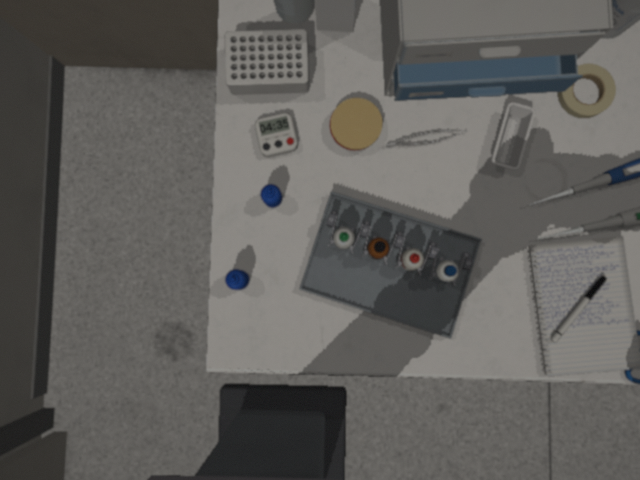

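View pics/wrist0.png

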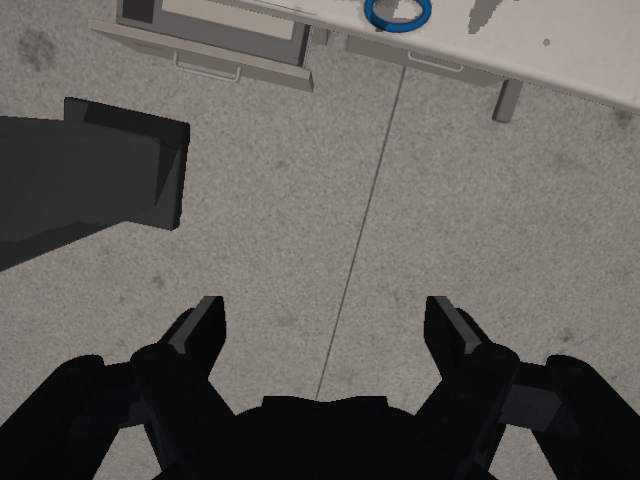

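Run:
```python
from h import *
a=cv2.imread('pics/side0.png')[215:340,230:375];cv2.imwrite('pics/c1.png',cv2.resize(a,None,fx=5,fy=4.8,interpolation=2))
a=cv2.imread('pics/top0.png')[180:345,290:490];cv2.imwrite('pics/c2.png',cv2.resize(a,None,fx=4,fy=3.6,interpolation=2))
```

```text
(no output)
```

View pics/c1.png

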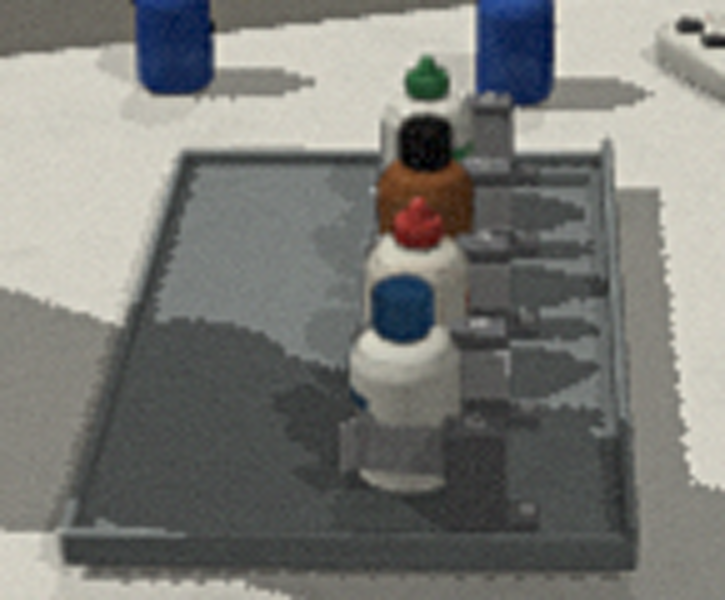

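View pics/c2.png

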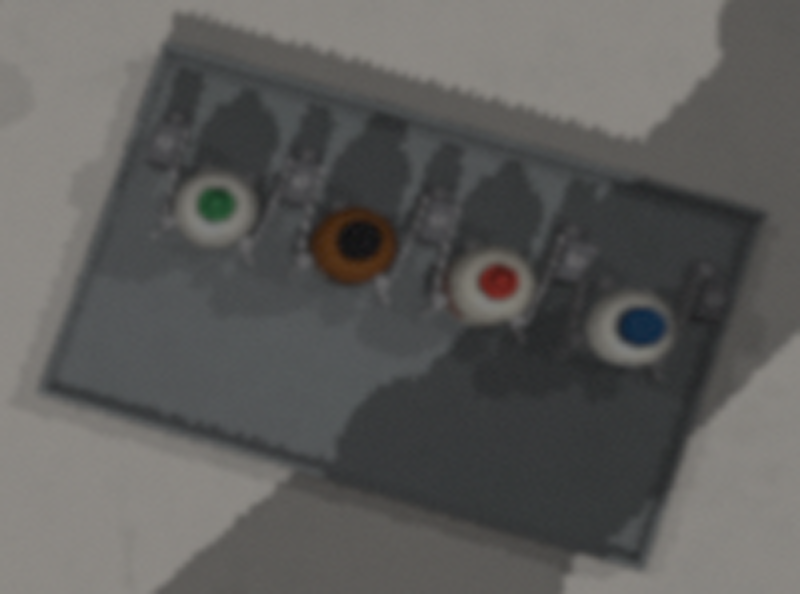

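```bash
cat > fit.py <<'E'
from h import *
from scipy.optimize import least_squares
c=cam('top','top1.png')
L=[];U=[]
for y,p in zip([112,56,0,-56,-112],[(332.5,218.9),(365.5,230.6),(400,241.1),(433.8,252.2),(468,262.8)]): L.append((33,y,48));U.append(p)
for y,p,z in zip([84,28,-28,-84],[(344.3,236.7),(380,246.7),(414.5,258.3),(450.3,271.1)],[78,80,78,80]): L.append((12,y,z));U.append(p)
L=np.array(L)/1000;U=np.array(U)
def W(p,P):
    P=np.atleast_2d(P);cs,sn=np.cos(p[2]),np.sin(p[2])
    return np.c_[p[0]+cs*P[:,0]-sn*P[:,1],p[1]+sn*P[:,0]+cs*P[:,1],P[:,2]]
r=least_squares(lambda p:(proj(c,W(p,L))-U).ravel(),[.48,-.2,-.2],loss='soft_l1')
print(r.x,np.degrees(r.x[2]));print((proj(c,W(r.x,L))-U).round(1).tolist())
p=r.x
q=unproj(c,[(332,192.5),(480.5,238.9)],.023);q2=unproj(c,[(450,337),(301.2,288.3)],.018)
for v in np.r_[q,q2]:
    d=v[:2]-p[:2];cs,sn=np.cos(p[2]),np.sin(p[2]);print((cs*d[0]+sn*d[1]).round(4),(-sn*d[0]+cs*d[1]).round(4))
# overlay
def draw(c,fn,box,s):
    im=c['pixels'].copy();im=cv2.resize(im,None,fx=s,fy=s,interpolation=2)
    def pl(P,col,cl=True):
        cv2.polylines(im,[np.int32((proj(c,W(p,np.array(P)/1000))+.5)*s-.5)],cl,col,1)
    pl([(-84,-128,18),(-84,128,18)],(0,255,0),False);pl([(84,-128,23),(84,128,23)],(0,255,0),False)
    for y in [84,28,-28,-84]:
        t=np.linspace(0,6.28,24)
        for z in (12,52): pl([(12+16.5*np.cos(a),y+16.5*np.sin(a),z) for a in t],(0,255,255))
    for y in [112,56,0,-56,-112]: pl([(24,y-5.5,48),(42,y-5.5,48),(42,y+5.5,48),(24,y+5.5,48)],(255,0,255))
    x0,x1,y0,y1=[int(v*s) for v in box];cv2.imwrite('pics/'+fn,im[y0:y1,x0:x1])
draw(c,'o_top.png',(290,490,180,345),4 if 0 else 3.6)
c2=cam('side');draw(c2,'o_side.png',(230,375,215,340),4.8)
E
python3 fit.py
```

```text
[ 0.50645921 -0.22618258 -0.29420988] -16.85698413258091
[[-1.3, 0.1], [-0.3, -0.5], [-0.7, 0.1], [-0.1, 0.1], [0.3, 0.7], [0.1, -1.0], [-0.1, 0.4], [0.8, 0.5], [1.1, -0.7]]
0.0771 0.1252
0.0793 -0.1243
-0.0848 -0.1257
-0.0857 0.1242
```

```bash
sleep 0.1
```

```text
(no output)
```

View pics/o_top.png

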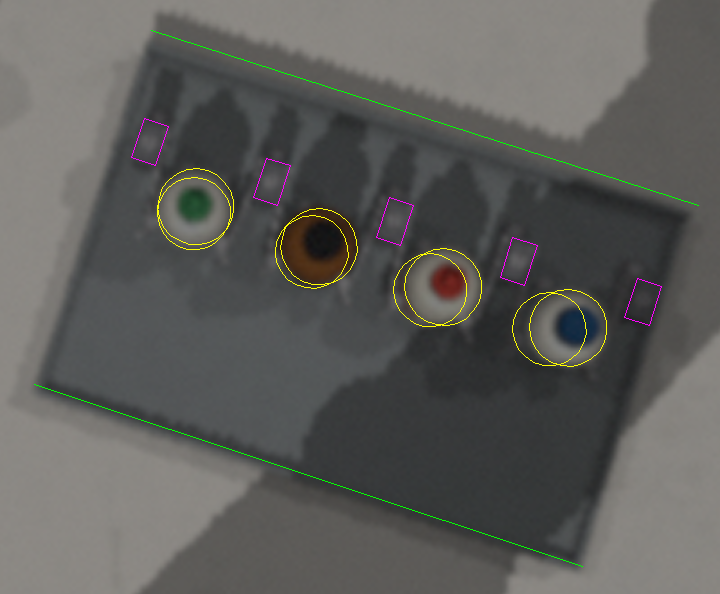

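View pics/o_side.png

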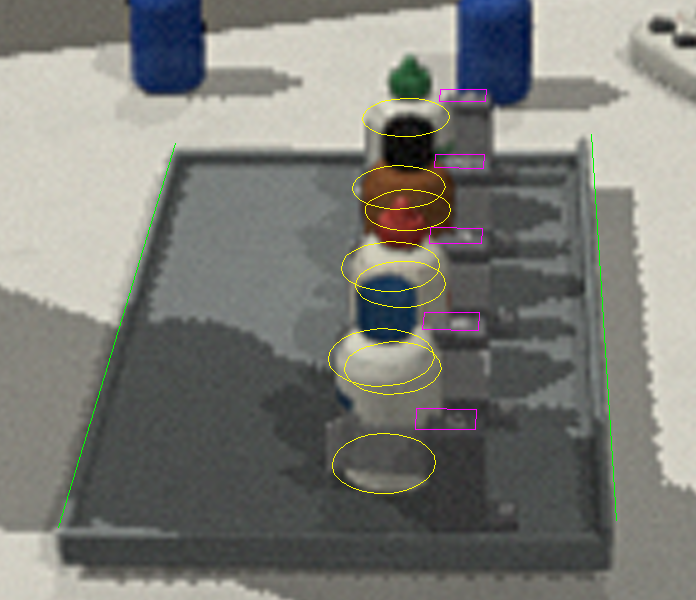

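```bash
cat >> h.py <<'E'
from scipy.spatial.transform import Rotation as Ro
def R(s):
    q=s['orientation'];return Ro.from_quat([q[1],q[2],q[3],q[0]]).as_matrix()
def st():
    s=arm.read_state();r=R(s)
    ang=np.degrees(np.arctan2(r[1],r[0]))
    print('t',round(s['time_s'],2),'tcp',(s['ee_pos']*1000).round(1),'xz',r[2,0].round(4),'yaw y,z axes',ang[1:].round(2),'F',s['force'].round(1),'g',round(s['gripper_width'],3),'q',s['joint_positions'].round(2))
    return s
def shift(P):
    "tool-axis shift in 25mm units to reach world P"
    s=arm.read_state();print('shift',(R(s).T@(np.array(P)-s['ee_pos'])/.025).round(3))
E
python3 - <<'E'
from h import *
s=st();shift([.49,-.20,.30])
E
```

```text
t 0.25 tcp [ 139.2 -609.1  238.9] xz -1.0 yaw y,z axes [ 12.88 -77.12] F [-0.1  1.1 -1. ] g 0.999 q [ 1.45  0.51 -0.24  1.5   0.13  1.15 -0.15]
shift [ -2.434  17.325 -12.826]
```

Call:
play_rows --motion "-1.5 2 -1.5 1 0; -2.4 4 -3 2 0; -2.4 6 -4.5 3 0; -2.4 8 -6 4 0; -2.4 10 -7.5 4.95 0; -2.4 12 -9 4.95 0; -2.4 14 -10.5 4.95 0; -2.4 16 -12 4.95 0" --grip_force 30

```text
time_s: 0.92
ee_pos: [0.3489, -0.3611, 0.2962]
orientation: [-0.422, -0.568, -0.421, 0.568]
force: [1.1, -0.5, -0.3]
gripper_width: 0.003
```

Run:
```python
from h import *
s=st();shift([.48,-.215,.30])
```

```text
t 0.92 tcp [ 348.9 -361.1  296.2] xz -1.0 yaw y,z axes [ -16.83 -106.83] F [ 1.1 -0.5 -0.3] g 0.003 q [ 0.92  0.27 -0.22  1.72  0.06  1.16 -1.18]
shift [-0.155  3.329 -7.112]
```

Call:
play_rows --motion "-0.1 0.8 -1.5 0 0; -0.1 1.6 -3 0 0; -0.1 2.4 -4.5 0 0; -0.1 3.2 -6 0 0; -0.1 3.3 -7 0 0; -0.1 3.3 -7 0 0; -0.1 3.3 -7 0 0"

```text
time_s: 1.5
ee_pos: [0.4783, -0.2173, 0.2982]
orientation: [0.423, 0.567, 0.423, -0.567]
force: [0.1, -1.2, -0.7]
gripper_width: -0.004
```

Run:
```python
from h import *
s=st();c=cam('wrist','w1.png');cam('side','s1.png');cam('top','t1.png')
```

```text
t 1.5 tcp [ 478.3 -217.3  298.2] xz -1.0 yaw y,z axes [ -16.57 -106.57] F [ 0.1 -1.2 -0.7] g -0.004 q [ 0.6   0.31 -0.3   1.66  0.1   1.19 -1.59]
```

View pics/w1.png

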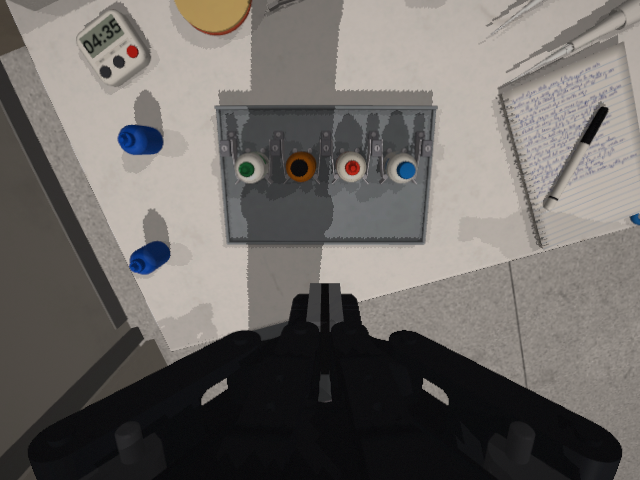

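View pics/s1.png

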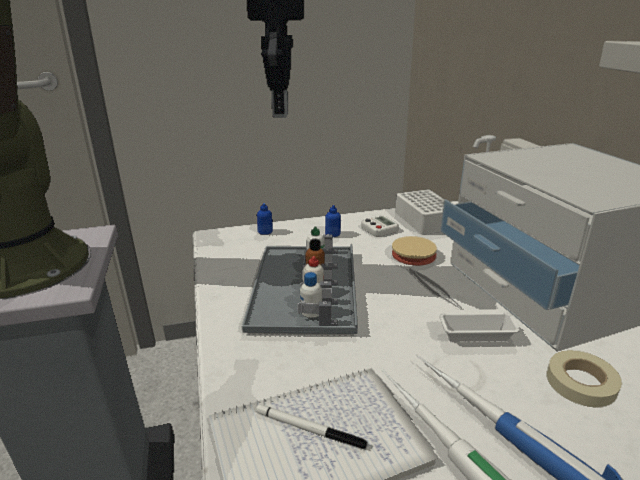

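```bash
cat > g.py <<'E'
from h import *
import sys
def ovl(name,fn,half,s=5):
    c=cam(name);S=arm.read_state();r=R(S);p=S['ee_pos']
    o=proj(c,p)[0]
    im=cv2.resize(c['pixels'],None,fx=s,fy=s,interpolation=2)
    def ln(a,b,col):
        q=proj(c,np.array([p+r@(np.array(v)/1000) for v in (a,b)]));q=np.int32((q+.5)*s)
        cv2.line(im,tuple(map(int,q[0])),tuple(map(int,q[1])),col,1)
    for d in range(8,-80,-10): ln((d,-20 if (8-d)%50==0 else -11,0),(d,20 if (8-d)%50==0 else 11,0),(0,255,255))
    for y in (-11,11): ln((8,y,0),(-70,y,0),(0,255,0))
    x0,y0=int((o[0]-half)*s),int((o[1]-half*1.1)*s);x0=max(x0,0);y0=max(y0,0)
    im=im[y0:y0+int(1.5*half*s),x0:x0+int(2*half*s)];cv2.imwrite('pics/'+fn,im);print(im.shape)
ovl('side','g1.png',60,6)
E
python3 g.py
python3 - <<'E'
import cv2
a=cv2.imread('pics/w1.png')[95:255,205:445];cv2.imwrite('pics/w1c.png',cv2.resize(a,None,fx=3.3,fy=3.3,interpolation=2))
E
```

```text
(540, 720, 3)
```

View pics/g1.png

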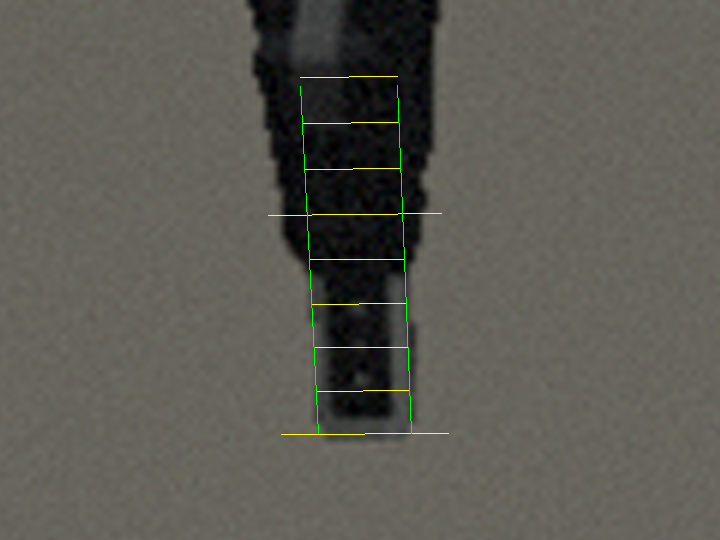

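View pics/w1c.png

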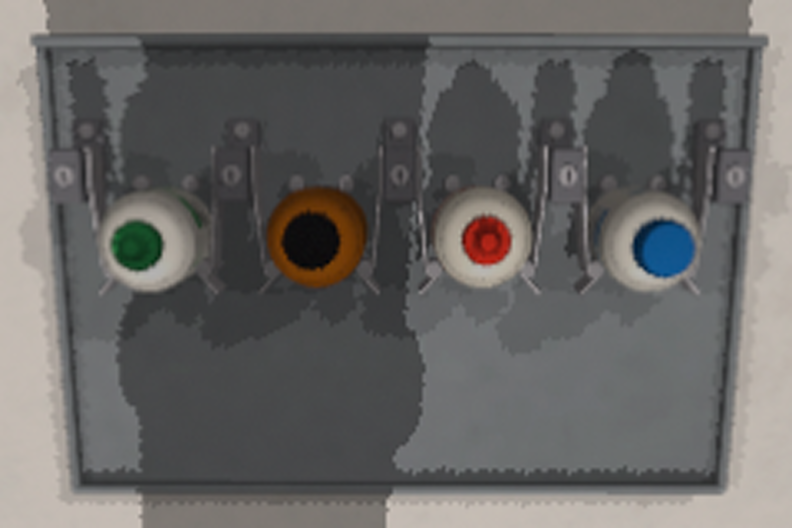

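```bash
cat > fit2.py <<'E'
from h import *
from scipy.optimize import least_squares
import sys
c=cam('wrist','w2.png')
def W(p,P):
    P=np.atleast_2d(P)/1000.;cs,sn=np.cos(p[2]),np.sin(p[2])
    return np.c_[p[0]+cs*P[:,0]-sn*P[:,1],p[1]+sn*P[:,0]+cs*P[:,1],P[:,2]]
L=[(33,y,48) for y in (112,56,0,-56,-112)]
U=[(63,176),(231,175),(400,175),(568,175),(736,175)]
LT=[(80,128,23),(80,-128,23),(-88,128,18),(-88,-128,18)];UT=[(33,38),(767,38),(73,490),(727,490)]
LB=[(12,84,77),(12,28,80),(12,-28,77),(12,-84,80)];UB=[(127,245),(311,241),(487,240),(665,249)]
f=lambda u:(np.array(u,float)+.5)/3.3-.5+np.array([205,95])
r=least_squares(lambda p:(proj(c,W(p,L+LT))-f(U+UT)).ravel(),[.5,-.22,-.29])
p=r.x;print(p.round(4),np.degrees(p[2]).round(2))
print((proj(c,W(p,L+LT+LB))-f(U+UT+UB)).round(1).tolist())
np.save('p.npy',p)
E
python3 fit2.py
```

```text
[ 0.5064 -0.2306 -0.2958] -16.95
[[0.6, -0.0], [0.3, 0.0], [-0.0, -0.1], [-0.1, -0.0], [-0.4, 0.1], [-1.2, -1.1], [1.0, -1.2], [-0.5, 1.6], [0.2, 1.4], [1.7, 0.4], [-0.2, 1.7], [0.8, 1.7], [1.5, -0.7]]
```

```bash
cat >> h.py <<'E'
def tw(x,y,z):
    p=np.load('p.npy');cs,sn=np.cos(p[2]),np.sin(p[2]);x/=1000;y/=1000
    return np.array([p[0]+cs*x-sn*y,p[1]+sn*x+cs*y,z/1000])
def wt(P):
    p=np.load('p.npy');cs,sn=np.cos(p[2]),np.sin(p[2]);d=np.array(P[:2])-p[:2]
    return np.array([cs*d[0]+sn*d[1],-sn*d[0]+cs*d[1],P[2]])*1000
E
python3 - <<'E'
from h import *
s=st();print(wt(s['ee_pos']));shift(tw(43,84,118))
E
```

```text
t 1.75 tcp [ 476.7 -220.7  298.3] xz -1.0 yaw y,z axes [ -16.97 -106.97] F [-0.5 -0.4 -0.4] g 0.001 q [ 0.6   0.31 -0.3   1.66  0.1   1.19 -1.59]
[-31.26167185   0.88313025 298.26519878]
shift [ 7.208  2.971 -3.33 ]
```

Run:
```python
import cv2
a=cv2.imread('pics/w2.png')[95:255,205:445];cv2.imwrite('pics/w2c.png',cv2.resize(a,None,fx=3.3,fy=3.3,interpolation=2))
```

```text
(no output)
```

View pics/w2c.png

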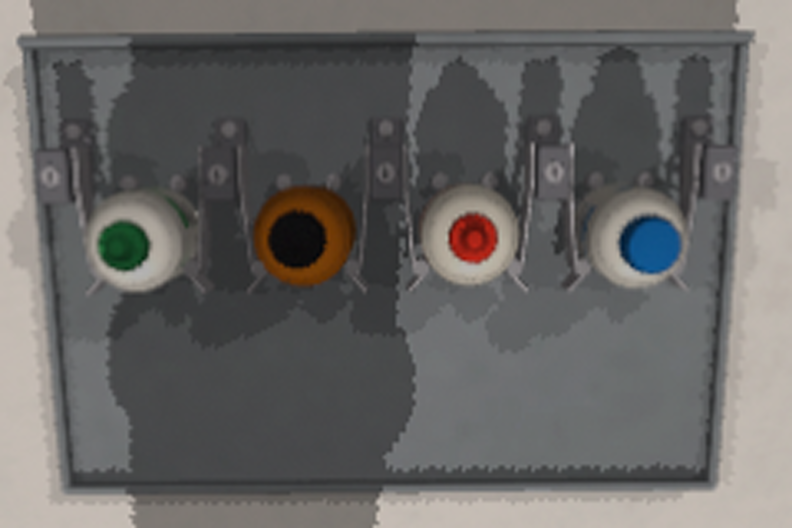

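```bash
sed -i "s/^U=.*/U=[(50,176),(218,175),(386,173),(554,172),(722,172)]/; s/UT=\[.*/UT=[(19,40),(754,34),(67,489),(715,485)]/; s/UB=\[.*/UB=[(121,245),(298,240),(474,238),(654,246)]/" fit2.py; python3 fit2.py
python3 - <<'E'
from h import *
s=st();print(wt(s['ee_pos']));shift(tw(43,84,118))
E
```

```text
[ 0.5082 -0.2266 -0.2893] -16.58
[[0.5, 0.2], [0.2, -0.1], [0.1, 0.0], [0.1, -0.0], [-0.1, -0.2], [-1.1, -1.4], [0.8, -1.3], [-1.5, 2.1], [1.1, 1.9], [-0.7, 0.4], [-0.6, 1.6], [0.5, 1.6], [0.6, -0.9]]
t 1.8 tcp [ 476.8 -220.5  298.3] xz -1.0 yaw y,z axes [ -16.96 -106.96] F [-0.4 -1.   0.3] g 0.0 q [ 0.6   0.31 -0.3   1.66  0.1   1.19 -1.59]
[-31.8639349   -3.13185208 298.30706141]
shift [ 7.211  2.972 -3.508]
```

Call:
play_rows --motion "0.5 1 -1.2 -0.06 0; 1 2 -2.4 -0.06 0; 2.2 2.97 -3.5 -0.06 0; 3.7 2.97 -3.5 -0.06 0; 5.2 2.97 -3.5 -0.06 0; 6.5 2.97 -3.5 -0.06 0; 7.2 2.97 -3.5 -0.06 0; 7.2 2.97 -3.5 -0.06 0"

```text
time_s: 2.47
ee_pos: [0.571, -0.1574, 0.1139]
orientation: [-0.421, -0.565, -0.425, 0.568]
force: [-1.1, 1.3, 0.7]
gripper_width: -0.001
```

Run:
```python
from h import *
cam('top');c=cam('wrist','w3.png');cam('side','s3.png');s=st();print(wt(s['ee_pos']))
c['pixels']
```

```text
t 2.62 tcp [ 574.6 -157.6  119.5] xz -1.0 yaw y,z axes [ -16.51 -106.51] F [-0.9  0.7  0.3] g 0.001 q [ 0.41  0.58 -0.29  1.74  0.21  0.85 -1.83]
[ 43.94569991  85.03240202 119.54774302]
```

View pics/w3.png

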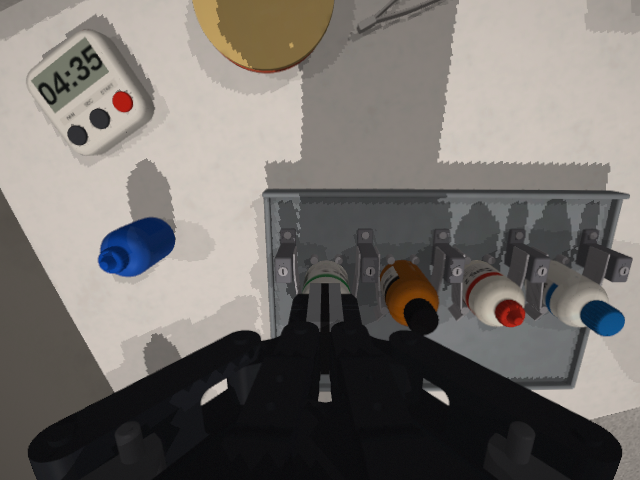

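View pics/s3.png

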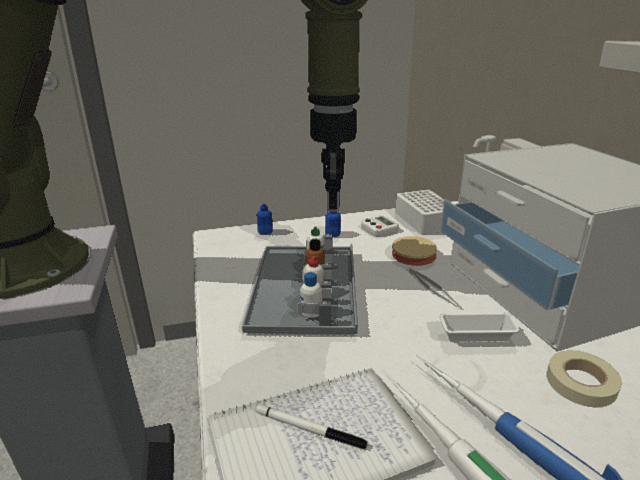

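Run:
```python
import cv2
a=cv2.imread('pics/w3.png')[180:400,255:640];cv2.imwrite('pics/w3c.png',cv2.resize(a,None,fx=2,fy=2,interpolation=2))
```

```text
(no output)
```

View pics/w3c.png

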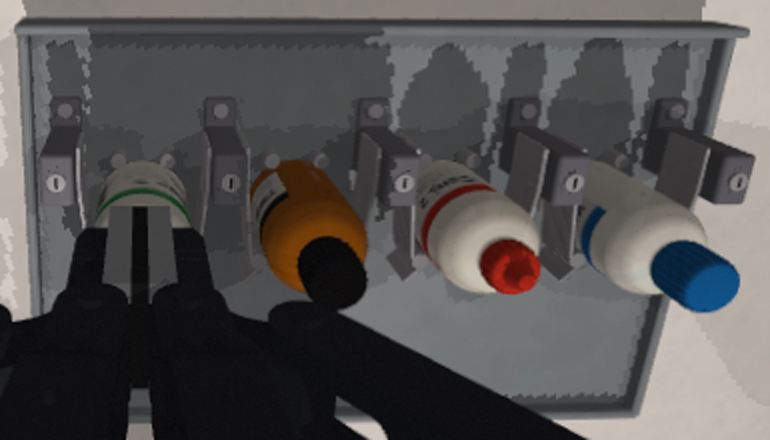

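Run:
```python
from h import *
from scipy.optimize import least_squares
exec(open('fit2.py').read().split("c=cam")[0])
c=cam('wrist')
def W(p,P):
    P=np.atleast_2d(P)/1000.;cs,sn=np.cos(p[2]),np.sin(p[2])
    return np.c_[p[0]+cs*P[:,0]-sn*P[:,1],p[1]+sn*P[:,0]+cs*P[:,1],P[:,2]]
L=[(33,y,48) for y in (112,56,0,-56,-112)]+[(29.5,93,20),(29.5,75,20),(29.5,37,20),(29.5,19,20)]
U=np.array([(57,183),(231,183),(404,183),(574,183),(739,182),(119,160),(167,160),(272,160),(321,160)])/2+np.array([254.75,179.75])
r=least_squares(lambda p:(proj(c,W(p,L))-U).ravel(),np.load('p.npy'))
p=r.x;print(p.round(4),np.degrees(p[2]).round(2));print((proj(c,W(p,L))-U).round(1).tolist())
np.save('p3.npy',p);np.save('p.npy',p)
s=st();print(wt(s['ee_pos']));shift(tw(43,84,34))
```

```text
[ 0.5095 -0.2274 -0.2912] -16.68
[[1.8, -1.2], [0.6, -1.0], [-0.6, -0.9], [-2.0, -1.0], [-3.6, -0.6], [1.1, 0.8], [1.6, 0.9], [0.7, 1.0], [0.6, 1.1]]
t 2.67 tcp [ 575.  -157.6  120.1] xz -1.0 yaw y,z axes [ -16.51 -106.51] F [0.6 0.8 0.1] g 0.002 q [ 0.41  0.58 -0.29  1.74  0.21  0.85 -1.83]
[ 42.70650532  85.65522759 120.10533668]
shift [3.444e+00 1.000e-03 6.700e-02]
```

Call:
play_rows --motion "0.7 0.05 0.05 0 0; 1.3 0.05 0.05 0 0; 1.9 0.05 0.05 0 0; 2 0.05 0.05 0 0; 2 0.05 0.05 0 0"

```text
time_s: 3.08
ee_pos: [0.575, -0.1588, 0.069]
orientation: [0.423, 0.567, 0.423, -0.566]
force: [-0.4, -0.0, 0.1]
gripper_width: 0.004
```

Run:
```python
from h import *
c=cam('wrist','w4.png');s=st();print(wt(s['ee_pos']))
a=c['pixels'][200:400,225:425];cv2.imwrite('pics/w4c.png',cv2.resize(a,None,fx=3,fy=3,interpolation=2))
c=cam('side','s4.png');a=c['pixels'][190:310,260:400];cv2.imwrite('pics/s4c.png',cv2.resize(a,None,fx=5,fy=5,interpolation=2))
```

```text
t 3.13 tcp [ 575.5 -158.8   69.7] xz -1.0 yaw y,z axes [ -16.47 -106.47] F [-0.5  0.1  0.8] g 0.001 q [ 0.39  0.65 -0.27  1.78  0.24  0.74 -1.85]
[43.51601108 84.70457911 69.65185181]
```

View pics/w4c.png

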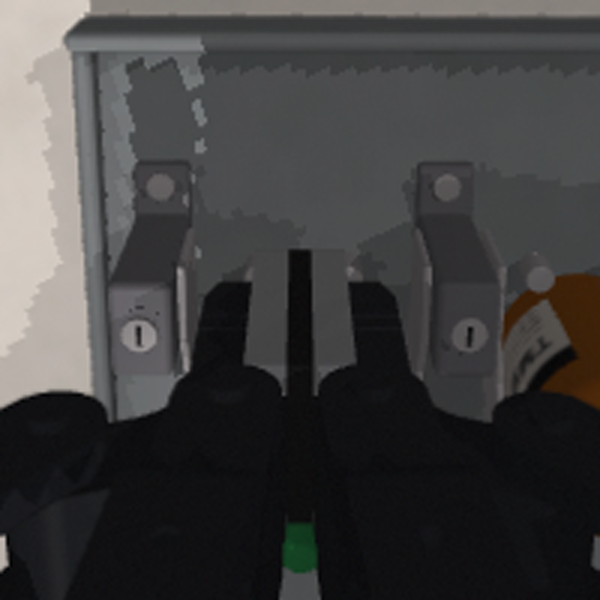

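View pics/s4c.png

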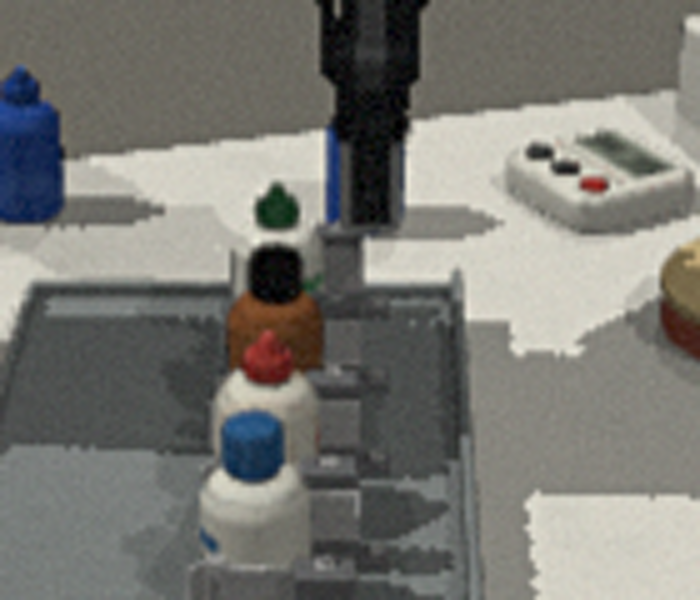

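Call:
play_rows --motion "0.5 0.02 0.02 0 0; 1 0.02 0.02 0 0; 1.4 0.02 0.02 0 0; 1.4 0.02 0.02 0 0; 1.4 0.02 0.02 0 0"

```text
time_s: 3.6
ee_pos: [0.5752, -0.1591, 0.0336]
orientation: [0.423, 0.566, 0.423, -0.566]
force: [-0.1, -0.7, 0.5]
gripper_width: 0.001
```

Run:
```python
from h import *
c=cam('wrist','w5.png');s=st();print(wt(s['ee_pos']))
a=c['pixels'][200:400,225:425];b=cam('side','s5.png')['pixels'][190:310,270:390]
cv2.imwrite('pics/c5.png',np.hstack([cv2.resize(a,(400,400),interpolation=2),cv2.resize(b,(400,400),interpolation=2)]))
```

```text
t 3.65 tcp [ 575.6 -159.2   34. ] xz -1.0 yaw y,z axes [ -16.46 -106.46] F [-0.1 -0.4  0.8] g 0.0 q [ 0.38  0.7  -0.25  1.81  0.26  0.67 -1.87]
[43.71233207 84.33644145 33.98194771]
```

View pics/c5.png

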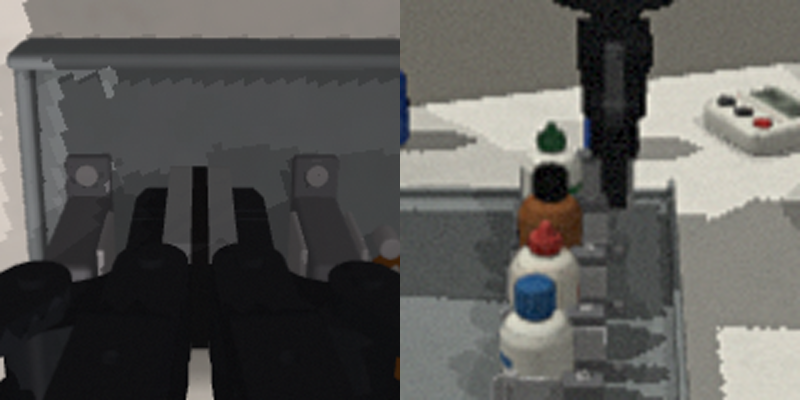

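Call:
play_rows --motion "0 -0.1 0 0 0; 0 -0.18 0 0 0; 0 -0.24 0 0 0; 0 -0.3 0 0 0; 0 -0.36 0 0 0; 0 -0.42 0 0 0; 0 -0.48 0 0 0; 0 -0.48 0 0 0"

```text
time_s: 4.37
ee_pos: [0.566, -0.1557, 0.0342]
orientation: [0.425, 0.568, 0.422, -0.565]
force: [6.6, -0.7, 0.7]
gripper_width: -0.0
```

```bash
cat > look.py <<'E'
from h import *
import sys
n=sys.argv[1]
b=cam('side')['pixels'][190:340,240:390];c=cam('top')['pixels'][190:340,300:480]
w=cam('wrist')['pixels'][160:400,200:520]
s=st();print(wt(s['ee_pos']))
cv2.imwrite('pics/%s.png'%n,np.hstack([cv2.resize(b,(400,400),interpolation=2),cv2.resize(w,(400,400),interpolation=2)]))
cv2.imwrite('pics/%st.png'%n,cv2.resize(c,None,fx=4,fy=4,interpolation=2))
E
python3 look.py l1
```

```text
t 4.52 tcp [ 566.  -155.7   34.1] xz -1.0 yaw y,z axes [ -16.45 -106.45] F [ 5.3  0.6 -0.3] g 0.002 q [ 0.38  0.68 -0.25  1.84  0.26  0.65 -1.88]
[33.51571463 84.90209678 34.06692593]
```

View pics/l1.png

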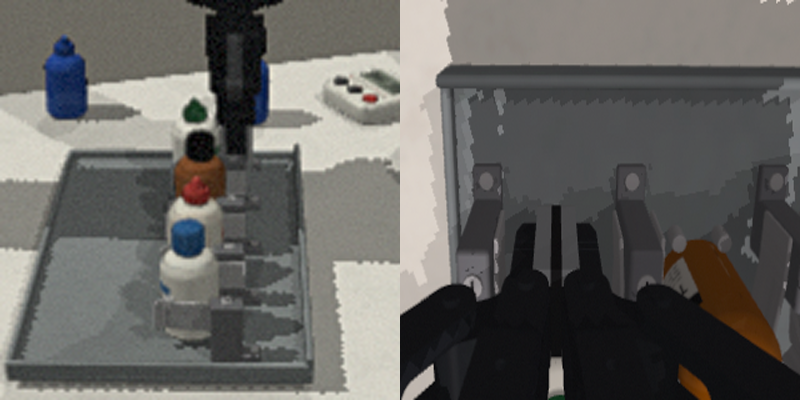

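Call:
play_rows --motion "0 -0.06 0 0 0; 0 -0.12 0 0 0; 0 -0.18 0 0 0; 0 -0.24 0 0 0; 0 -0.32 0 0 0; 0 -0.4 0 0 0; 0 -0.48 0 0 0; 0 -0.5 0 0 0"

```text
time_s: 5.18
ee_pos: [0.5511, -0.1518, 0.0333]
orientation: [-0.423, -0.566, -0.424, 0.567]
force: [0.8, -0.1, -0.6]
gripper_width: 0.001
```

```bash
python3 look.py l2
```

```text
t 5.33 tcp [ 550.7 -152.3   33. ] xz -1.0 yaw y,z axes [ -16.48 -106.48] F [ 0.7  1.  -1.4] g 0.001 q [ 0.38  0.67 -0.25  1.88  0.26  0.63 -1.88]
[17.89361391 83.75954001 33.03742082]
```

View pics/l2.png

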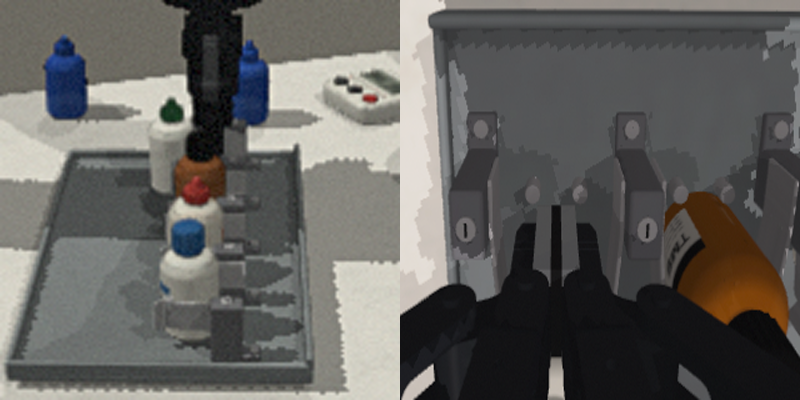

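View pics/l2t.png

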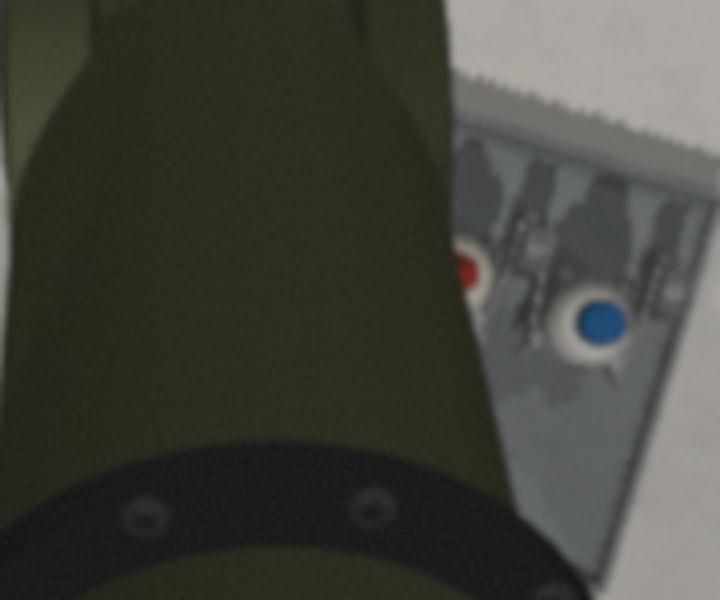

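Call:
play_rows --motion "0 0.08 0 0 0; -0.4 0.1 0 0 0; -0.77 0.1 0 0 0; -0.77 0.1 0 0 0; -0.77 0 0 0 0; -0.77 -0.08 0 0 0; -0.77 -0.16 0 0 0; -0.77 -0.24 0 0 0"

```text
time_s: 6.0
ee_pos: [0.5457, -0.1504, 0.0525]
orientation: [0.423, 0.566, 0.423, -0.566]
force: [1.0, -0.2, 1.4]
gripper_width: -0.0
```

```bash
python3 look.py l3
```

```text
t 6.15 tcp [ 545.6 -150.4   52.4] xz -1.0 yaw y,z axes [ -16.46 -106.46] F [ 0.3 -0.1  0.1] g 0.0 q [ 0.39  0.64 -0.26  1.88  0.25  0.66 -1.87]
[12.49603353 84.113187   52.41039706]
```

View pics/l3.png

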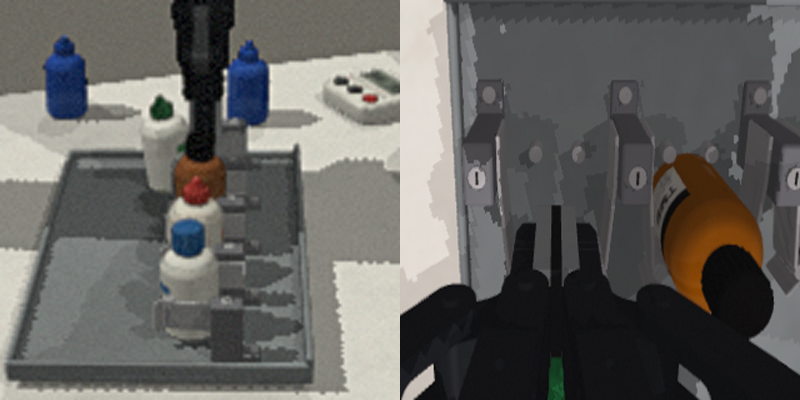

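Call:
play_rows --motion "0 0.05 0 0 0; 0 0.1 0 0 0; 0 0.15 0 0 0; 0 0.2 0 0 0; 0 0.3 0 0 0; 0 0.4 0 0 0"

```text
time_s: 6.65
ee_pos: [0.5556, -0.1534, 0.0525]
orientation: [-0.423, -0.566, -0.423, 0.566]
force: [-0.4, 0.3, 0.3]
gripper_width: -0.003
```

```bash
python3 look.py l4
```

```text
t 6.8 tcp [ 555.6 -153.4   52.5] xz -1.0 yaw y,z axes [ -16.46 -106.46] F [-0.5  0.   0.3] g 0.005 q [ 0.39  0.65 -0.26  1.85  0.25  0.67 -1.87]
[22.97666133 84.1773662  52.48474249]
```

View pics/l4.png

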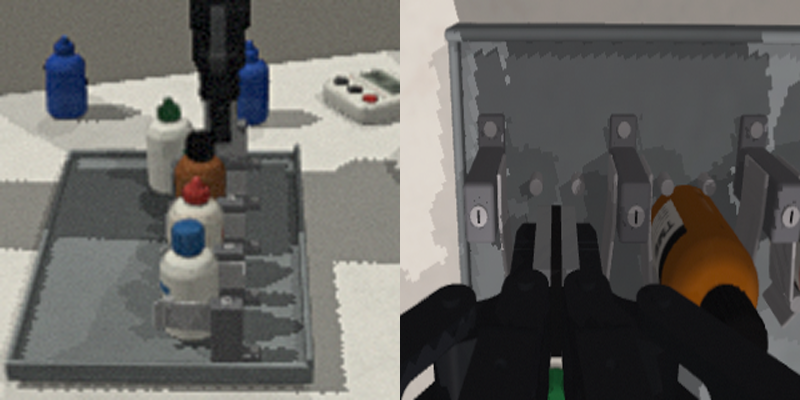

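Call:
play_rows --motion "0.4 0 0 0 0; 0.8 0 0 0 0; 0.8 0 0 0 0; 0.8 -0.1 0 0 0; 0.8 -0.2 0 0 0; 0.8 -0.3 0 0 0; 0.8 -0.4 0 0 0; 0.8 -0.5 0 0 0"

```text
time_s: 7.47
ee_pos: [0.5434, -0.1498, 0.0329]
orientation: [0.423, 0.567, 0.423, -0.566]
force: [1.0, 0.0, -0.2]
gripper_width: 0.004
```

```bash
python3 look.py l5
```

```text
t 7.62 tcp [ 543.3 -149.8   32.8] xz -1.0 yaw y,z axes [ -16.46 -106.46] F [-0.2  0.4 -0.1] g -0.002 q [ 0.38  0.66 -0.24  1.9   0.26  0.61 -1.89]
[10.13036695 84.05046632 32.80218539]
```

View pics/l5.png

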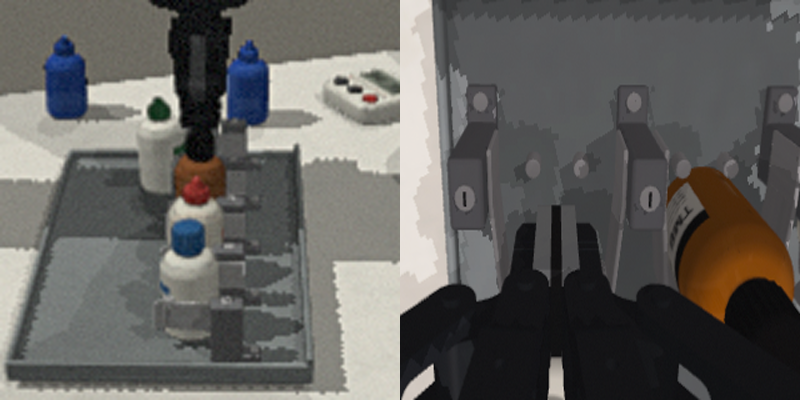

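Call:
play_rows --motion "0 -0.08 0 0 0; 0 -0.16 0 0 0; 0 -0.24 0 0 0; 0 -0.32 0 0 0; 0 -0.4 0 0 0"

```text
time_s: 8.03
ee_pos: [0.5342, -0.1471, 0.0327]
orientation: [0.424, 0.567, 0.423, -0.566]
force: [2.2, -1.0, 0.3]
gripper_width: -0.001
```

```bash
python3 look.py l6
```

```text
t 8.18 tcp [ 533.7 -146.9   32.6] xz -1.0 yaw y,z axes [ -16.46 -106.46] F [ 2.  -1.4  2.3] g -0.0 q [ 0.38  0.65 -0.24  1.93  0.26  0.59 -1.89]
[8.21553158e-02 8.40690760e+01 3.26342551e+01]
```

View pics/l6.png

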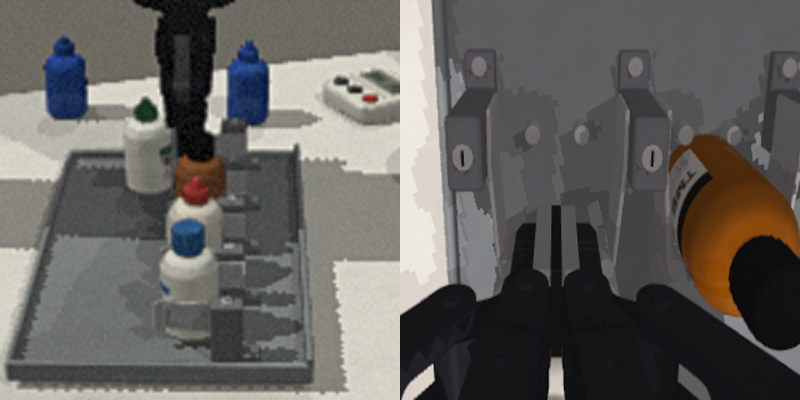

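Call:
play_rows --motion "0 -0.08 0 0 0; 0 -0.16 0 0 0; 0 -0.24 0 0 0; 0 -0.32 0 0 0; 0 -0.32 0 0 0"

```text
time_s: 8.6
ee_pos: [0.5251, -0.1445, 0.0324]
orientation: [-0.423, -0.566, -0.424, 0.567]
force: [0.3, -0.9, 1.4]
gripper_width: -0.003
```

```bash
python3 look.py l7
```

```text
t 8.75 tcp [ 525.2 -144.6   32.3] xz -1.0 yaw y,z axes [ -16.46 -106.46] F [-0.2  0.1  1.2] g 0.001 q [ 0.38  0.64 -0.24  1.95  0.27  0.58 -1.9 ]
[-8.7425635  83.86947423 32.29586594]
```

View pics/l7.png

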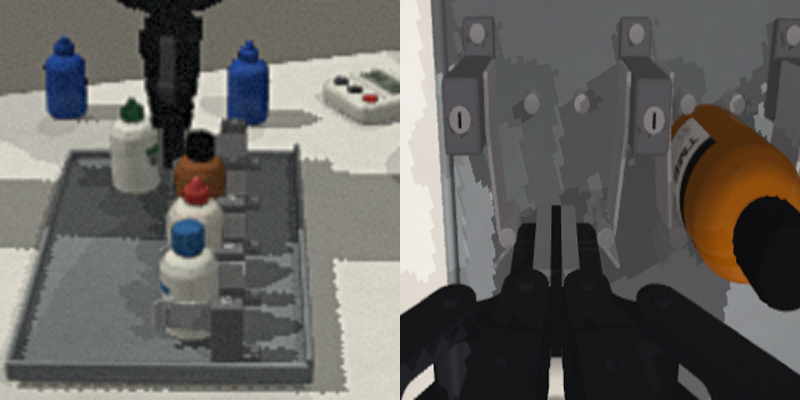

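Call:
play_rows --motion "0 0.08 0 0 0; -0.3 0.08 0 0 0; -0.6 0.08 0 0 0; -1.2 0.08 0 0 0; -2.4 0.08 0 0 0; -3.6 0.08 0 0 0; -3.6 0.08 0 0 0"

```text
time_s: 9.33
ee_pos: [0.5314, -0.1455, 0.1285]
orientation: [0.426, 0.569, 0.421, -0.564]
force: [1.6, -0.1, 0.4]
gripper_width: -0.001
```

```bash
python3 look.py l8;python3 - <<'E'
from h import *
shift(tw(43.5,-28,120))
E
```

```text
t 9.48 tcp [ 528.3 -145.3  123.2] xz -1.0 yaw y,z axes [ -16.47 -106.47] F [-0.5 -0.3 -1. ] g 0.003 q [ 0.42  0.52 -0.3   1.86  0.2   0.79 -1.84]
[ -5.52955113  84.04673899 123.20070587]
shift [0.131 1.944 4.489]
```

View pics/l8.png

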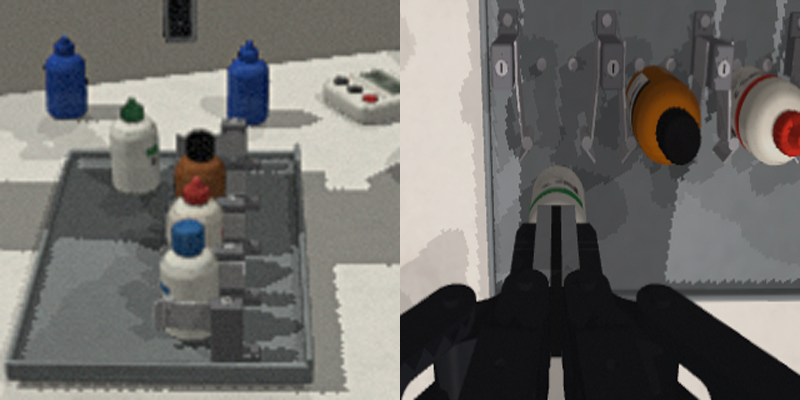

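Call:
play_rows --motion "0.1 0.6 1.4 0 0; 0.1 1.2 2.8 0 0; 0.1 1.7 4 0 0; 0.1 1.95 4.49 0 0; 0.1 1.95 4.49 0 0; 0.1 1.95 4.49 0 0"

```text
time_s: 9.98
ee_pos: [0.5423, -0.2667, 0.1187]
orientation: [-0.422, -0.567, -0.424, 0.567]
force: [-0.1, 0.8, -0.3]
gripper_width: -0.006
```

```bash
python3 look.py m1
python3 - <<'E'
from h import *
c=cam('wrist','w6.png');a=c['pixels'][200:360,225:425];cv2.imwrite('pics/w6c.png',cv2.resize(a,None,fx=3.5,fy=3.5,interpolation=2));st()
E
```

```text
t 10.13 tcp [ 543.1 -264.5  119.6] xz -1.0 yaw y,z axes [ -16.32 -106.32] F [ 1.   0.4 -0.3] g 0.002 q [ 0.6   0.6  -0.29  1.71  0.21  0.86 -1.64]
[ 42.83347399 -25.94119273 119.60505694]
t 10.18 tcp [ 543.1 -264.7  119.8] xz -1.0 yaw y,z axes [ -16.32 -106.32] F [-0.   0.4 -0.5] g -0.001 q [ 0.6   0.6  -0.29  1.71  0.21  0.87 -1.64]
```

View pics/w6c.png

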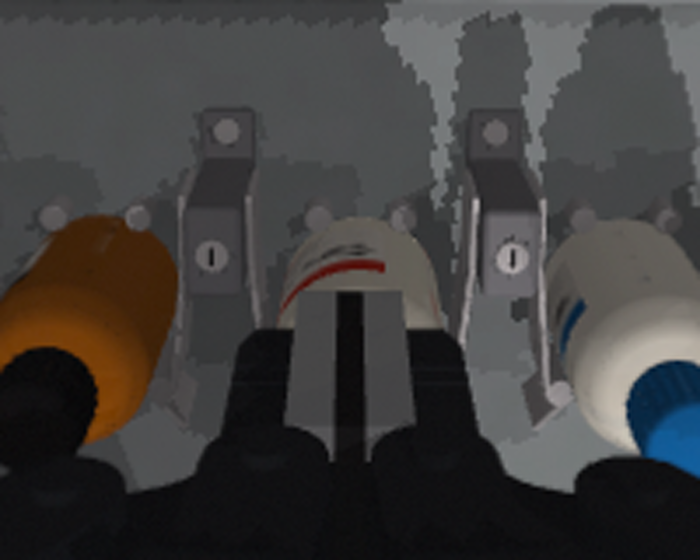

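View pics/m1.png

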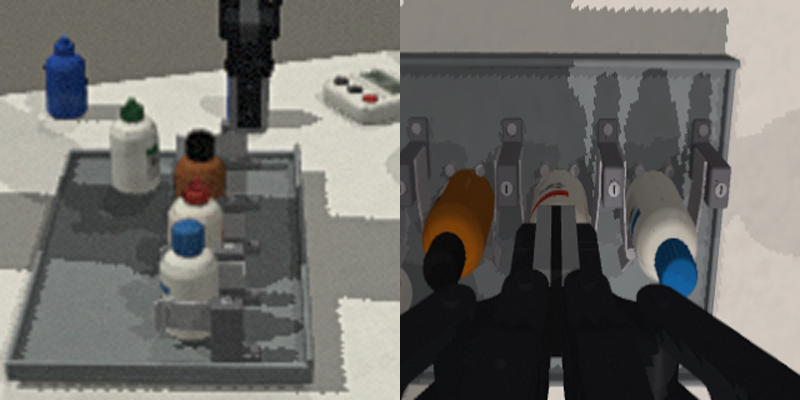

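Call:
play_rows --motion "0.3 0.05 0.085 0.05 0; 0.9 0.05 0.085 0.05 0; 1.5 0.05 0.085 0.05 0; 2 0.05 0.085 0.05 0; 2 0.05 0.085 0.05 0"

```text
time_s: 10.6
ee_pos: [0.5422, -0.2678, 0.0673]
orientation: [-0.421, -0.567, -0.423, 0.568]
force: [-0.9, -0.2, 0.8]
gripper_width: -0.001
```

Run:
```python
from h import *
c=cam('wrist','w7.png');a=c['pixels'][200:360,225:425];cv2.imwrite('pics/w7c.png',cv2.resize(a,None,fx=3.5,fy=3.5,interpolation=2));s=st();print(wt(s['ee_pos']))
```

```text
t 10.65 tcp [ 542.9 -268.2   68.7] xz -1.0 yaw y,z axes [ -16.71 -106.71] F [-0.5  0.2  0.3] g -0.001 q [ 0.59  0.66 -0.27  1.75  0.24  0.76 -1.67]
[ 43.67046125 -29.44938099  68.6528296 ]
```

View pics/w7c.png

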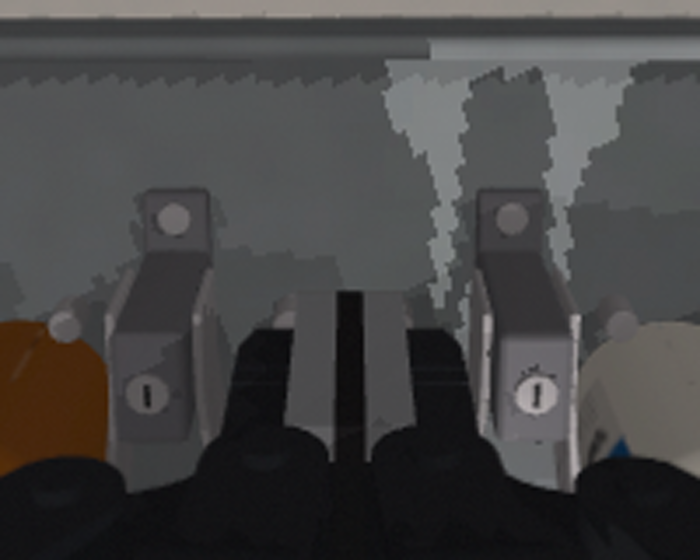

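Call:
play_rows --motion "0.3 0 -0.04 0 0; 0.8 0 -0.04 0 0; 1.4 0 -0.04 0 0; 1.4 0 -0.04 0 0; 1.4 -0.08 -0.04 0 0; 1.4 -0.16 -0.04 0 0; 1.4 -0.22 -0.04 0 0; 1.4 -0.28 -0.04 0 0"

```text
time_s: 11.32
ee_pos: [0.5375, -0.2663, 0.036]
orientation: [0.422, 0.568, 0.421, -0.567]
force: [0.5, -0.0, 0.3]
gripper_width: 0.003
```

```bash
python3 look.py m2
```

```text
t 11.47 tcp [ 537.4 -266.3   35.6] xz -1.0 yaw y,z axes [ -16.77 -106.77] F [ 0.4 -0.5  1. ] g -0.002 q [ 0.58  0.7  -0.25  1.8   0.26  0.68 -1.69]
[ 37.95174696 -29.22604468  35.64330552]
```

View pics/m2.png

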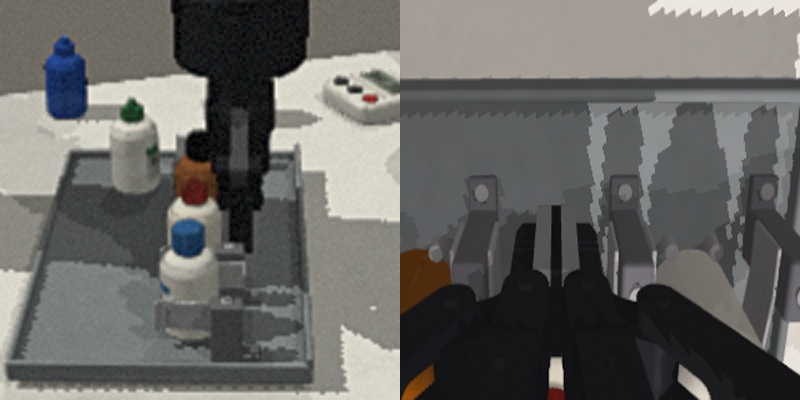

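Call:
play_rows --motion "0.08 -0.06 0 0 0; 0.08 -0.12 0 0 0; 0.08 -0.18 0 0 0; 0.08 -0.24 0 0 0; 0.08 -0.31 0 0 0; 0.08 -0.38 0 0 0; 0.08 -0.45 0 0 0; 0.08 -0.52 0 0 0"

```text
time_s: 12.13
ee_pos: [0.5278, -0.2631, 0.034]
orientation: [0.424, 0.569, 0.42, -0.566]
force: [5.9, -2.4, -0.5]
gripper_width: -0.002
```

```bash
python3 look.py m3
```

```text
t 12.28 tcp [ 526.8 -262.8   33.8] xz -1.0 yaw y,z axes [ -16.75 -106.75] F [ 4.7 -0.7  2.3] g -0.0 q [ 0.58  0.69 -0.25  1.83  0.26  0.65 -1.69]
[ 26.73214409 -28.92464995  33.76319384]
```

View pics/m3.png

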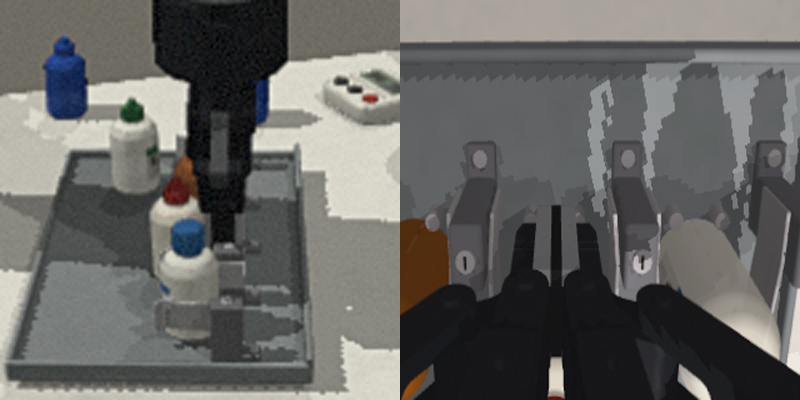

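Call:
play_rows --motion "0 -0.07 0 0 0; 0 -0.14 0 0 0; 0 -0.22 0 0 0; 0 -0.3 0 0 0; 0 -0.38 0 0 0; 0 -0.46 0 0 0; 0 -0.54 0 0 0; 0 -0.62 0 0 0"

```text
time_s: 12.95
ee_pos: [0.5095, -0.2578, 0.0329]
orientation: [-0.422, -0.567, -0.422, 0.568]
force: [1.5, -0.2, -0.1]
gripper_width: -0.002
```

```bash
python3 look.py m4
```

```text
t 13.1 tcp [ 509.6 -257.8   33. ] xz -1.0 yaw y,z axes [ -16.77 -106.77] F [ 0.   0.7 -0.1] g -0.002 q [ 0.58  0.67 -0.25  1.88  0.27  0.63 -1.69]
[  8.85214821 -29.10140218  32.96856847]
```

View pics/m4.png

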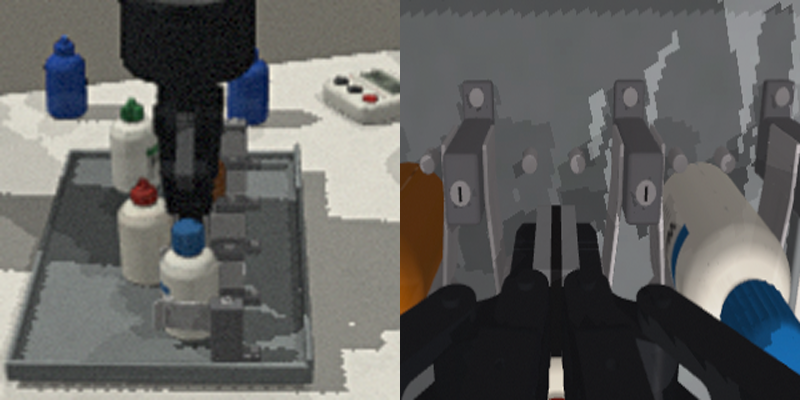

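Call:
play_rows --motion "0 -0.08 0 0 0; 0 -0.17 0 0 0; 0 -0.26 0 0 0; 0 -0.35 0 0 0; 0 -0.44 0 0 0; 0 -0.53 0 0 0; 0 -0.62 0 0 0; 0 -0.7 0 0 0"

```text
time_s: 13.77
ee_pos: [0.4927, -0.2526, 0.033]
orientation: [-0.422, -0.567, -0.422, 0.568]
force: [0.4, 1.1, 0.5]
gripper_width: -0.001
```

```bash
python3 look.py m5
```

```text
t 13.92 tcp [ 492.1 -252.7   32.8] xz -1.0 yaw y,z axes [ -16.78 -106.78] F [-0.8  1.1  0.8] g 0.003 q [ 0.59  0.65 -0.25  1.93  0.27  0.6  -1.7 ]
[ -9.41782647 -29.22560537  32.80892885]
```

View pics/m5.png

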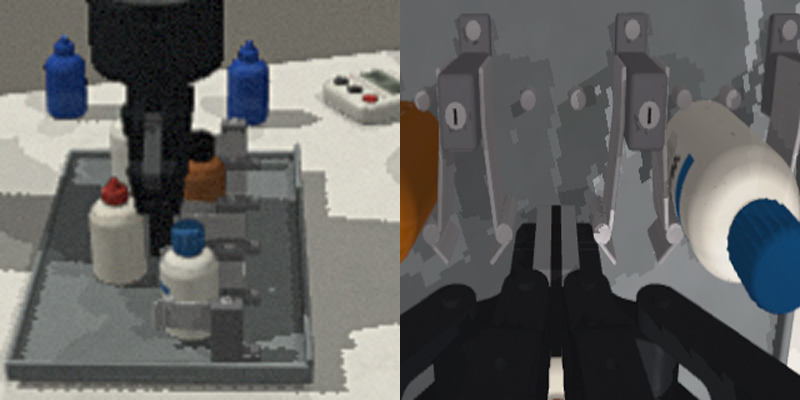

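Call:
play_rows --motion "0 0.08 0 0 0; -0.3 0.08 0 0 0; -0.6 0.08 0 0 0; -1.2 0.08 0 0 0; -2.4 0.08 0 0 0; -3.6 0.08 0 0 0; -5 0.08 0 0 0; -6.5 0.08 0 0 0"

```text
time_s: 14.58
ee_pos: [0.4948, -0.2537, 0.1977]
orientation: [0.422, 0.568, 0.422, -0.568]
force: [1.8, -1.1, -0.3]
gripper_width: 0.001
```

Call:
play_rows --motion "-0.8 -1 1 0 0; -1 -2 2.4 0 0; -1 -3 3.8 0 0; -1 -4 5.2 0 0; -1 -5 6.6 0 0; -1 -5 8 0 0; -1 -5 8 0 0; -1 -5 8 0 0"

```text
time_s: 15.25
ee_pos: [0.3161, -0.4115, 0.2214]
orientation: [-0.421, -0.568, -0.419, 0.569]
force: [0.3, 0.6, -0.8]
gripper_width: -0.003
```

Run:
```python
from h import *
t=cam('top','tf.png');b=cam('side','sf.png');s=st()
a=cv2.resize(t['pixels'][180:345,290:490],(480,396),interpolation=2);d=cv2.resize(b['pixels'][205:345,235:375],(396,396),interpolation=2)
cv2.imwrite('pics/f.png',cv2.resize(np.hstack([a,d]),None,fx=.9,fy=.9))
```

```text
t 15.35 tcp [ 318.3 -408.6  221.2] xz -1.0 yaw y,z axes [ -16.75 -106.75] F [-0.5  0.1  0. ] g -0.003 q [ 1.07  0.36 -0.29  1.81  0.12  0.99 -1.13]
```

View pics/f.png

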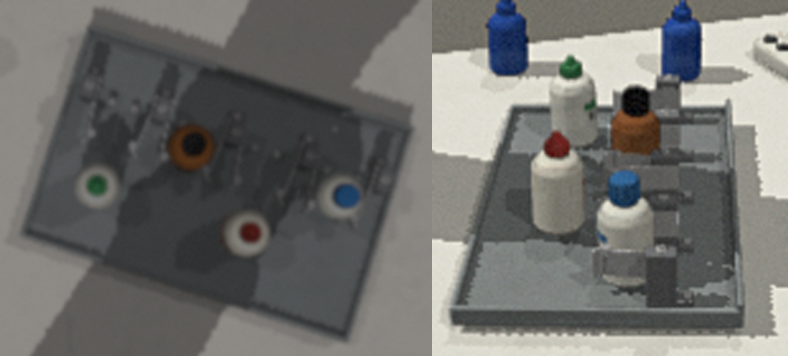

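Run:
```python
from h import *
c=cam('top')
for u,v in [(97,186),(250,233),(193,146),(347,196)]:
    print(wt(unproj(c,[(290+u/2.16,180+v/2.16)],.077)[0]).round(1))
st()
```

```text
[-39.1  83.8  77. ]
[-37.3 -27.3  77. ]
[ 8.2 28.6 77. ]
[  7.9 -83.4  77. ]
t 15.4 tcp [ 318.7 -408.   221. ] xz -1.0 yaw y,z axes [ -16.67 -106.67] F [0.7 0.  0. ] g 0.001 q [ 1.07  0.36 -0.29  1.81  0.12  0.99 -1.13]
```

```bash
python3 -c "
from bench import arm
print(arm.sign_off())"
```

```text
the job is handed in; nothing more can be done
None
```

Both dropper bottles (green cap in bay 0, red cap in bay 2) are out of their clips and standing upright on the front deck. I pushed them one at a time from behind with the closed fingertips, about 14 mm above the deck. The job was handed in at 15.4 s, with the arm clear of everything.

- **Final positions:** The last top picture puts the dropper bottles at tray x of about -39 and -37 mm. The two clipped bottles read about 8 mm in the same picture against a true 12 mm, so the real values are nearer -35 mm. That leaves roughly 10 mm between the bottles and the leaf tips.
- **Flat-cap bottles:** The amber and blue-capped bottles are still clipped in. The side picture shows all four bottles upright.
- **Forces:** The readings taken at the end of each move never exceeded about 7 N.
- **One thing went wrong:** Partway through drawing the green-capped bottle I raised the push point to about 32 mm above the deck, and the bottle leaned forward visibly. I backed off at once, it settled upright with its cap on, and I did the rest of the pushing low.
- **Measurement disagreement:** The camera fits of the tray position disagreed by a few millimetres. I lined up each reach on the clip blocks and stop pins in the wrist camera instead.

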